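# Set a round bar in the sawing cradle

### The arm

A 6-joint arm with a two-finger parallel gripper is mounted at the origin on a cart in front of the work surface, level with it; the furniture and walls round the work are solid. World frame = base frame: x ahead of the robot, y to its left, z up, the work surface at z = 0. Lengths are in m, angles in rad, forces in N, time in s.
With the tool pointing down it reaches from about 0.275 to 0.75 m from the base axis. Payload 10.2 kg.
Tool frame: the origin (TCP) lies on the centre line of the jaws, within the pads' length; the fingertips stand ahead of it and the grasp point (between the pads) lies 8 mm behind it (tip_reach is the y of the fingertips in the tool frame, in m); y points along the fingers, z is the direction in which the jaws open and shut, and the axes are right-handed (so a half turn about y gives the same grasp; the last joint's range is limited). The gripper opens to 88 mm and grips with 3 to 60 N. Pads are 18 mm wide; open, the fingers measure 123 mm over their backs; the gripper's body (75 mm by 187 mm) begins 45 mm behind the grasp point.
Start: joints at [-1.331, 0.313, 1.498, -0, 1.331, -0.223], TCP at [0.234, -0.47, 0.25] pointing down, gripper open.
Joint ranges: [-2.94, 2.94], [-0.97, 2.17], [0.19, 2.56], [-1.23, 4.37], [0.02, 3.11], [-2.88, 2.88]. Speed limits (rad/s): [2.39, 2.39, 3.01, 3.14, 3.14, 3.14].

### API

Orientations are given as a unit quaternion [x, y, z, w].
In Python, from plant import sense, snapshot, close_job, tip_reach gives the robot as it stands. The module is installed in compiled form; this text tells all that it offers.
- The arm moves only by the tool carry_out, never from a script. Its argument "moves" is a list of rows, each an object with "translation": the shift along the tool's x, y, z in m, a list of three; "twist": the turn, a rotation vector about the tool's x, y, z in degrees, a list of three. In form: [{"translation": [tx, ty, tz], "twist": [wx, wy, wz]}, ...]. A call has 1 to 5 rows; each row shifts and turns the commanded pose from where the row before left it, along the tool's axes as they then stand; what a row does not reach is not made up. A row lasts 1/12 s, in which the tool goes at most 41.7 mm and 7.16 degrees, less where a joint would pass 70% of its speed; a pose out of reach is approached as far as the arm can. A call with a gripper value outside its range is refused whole. "grip" is the closure, from -1 (fully open) to 1 (shut), set as the call begins (left out, the last holds). The fingers move at their own pace and stop on an object; the grip force is fixed at half the most. Time passes only in rows, so rows that do not move let the fingers close. It gives the time, the measured TCP pose, the force and the opening at its end, in the units of the state.
- sense(): the state, without advancing time (a new reading comes with each control period).
- snapshot(name): name is "scene" or "top"; returns a dict with "img" (384x512x3 uint8, red, green, blue), "depth" (384x512 float32, m along the optical axis (not along the pixel's ray), 0 where there is no reading), "fx", "fy", "cx", "cy" (pixels), "D" ([k1, k2, p1, p2, k3] as OpenCV has them; the pictures are not rectified), "extrinsics" (4x4, takes a point from camera to world coordinates). Camera axes: x right, y down, z forward; pixel columns grow to the right and rows downward; lengths in m; the calibration is good to about 2 mm. A picture is of the moment at which its call begins.
- close_job(): hands the job in, once; it reports no verdict.
The state is a dict: "time": time; "joint_pos": joint angles; "qvel": joint speeds; "effort": joint torques, N m; "tcp_pos": TCP position; "tool_rot": TCP orientation; "force": force on the tool from outside, world axes, zero at the start; "wrist_torque": the same for the moment, N m; "width": opening from 0.0 (shut) to 1.0 (fully open).
Only numpy, scipy, OpenCV 4.12 (cv2) and the standard library are available. Lean on these libraries where they do the work, as an engineer would, in place of code of your own. Each camera call takes 0.05 s, during which the arm holds its last target.

### The job

Get the wooden round bar ready for sawing without gripping or lifting it. With your fingertips on its top, roll it away from the robot along the cradle until it drops into the V-notches of both bearers and stops there, not running past them; then push on its free (right-hand) end to slide it along the notches until its other end butts against the metal length stop, without shifting the stop. Leave the tools and the short cut length on the bench undisturbed, and take your hand clear.

Things in the scene. Friction and masses are not known exactly. Their poses are not given: they have to be found in the camera images.
- cradle: Sawing cradle fixed to the bench: ply base 280 x 345 x 12 mm, two pale parallel wooden bearers, nothing between them above the base. Origin on the bench top; x along the bearers (the way to roll, away from the robot), y to the left, z up. Bearer tops are flat, 50 mm up, from x -105 to +125 mm; dark lips at both ends rise to 62 mm. With the bar it stays below 102 mm.
- notch (a point): Midway between the bearers, on the line where the bar's axis lies when seated in both notches, 65 mm above the bench; axes as the cradle's, whose x = +45 mm it is. The left bearer spans y +60 to +90 mm from here, the right one (split by a 4 mm saw kerf) y -90 to -60 mm. Each has a 90 degree V-notch across it, 40 mm wide at the top, 20 mm deep, centred on this line.
- stop_face (a point): Point on the working face of the length stop (it looks to -y), 65 mm above the bench, level with the seated bar's axis; axes as the cradle's. The stop is an aluminium plate 46 mm wide, 34 to 90 mm above the bench, a black star knob behind it, on a track beyond the left bearer. It is clamped 130 to 165 mm left of the notch point and yields only above about 60 N.
- round_bar: Centre of the loose round bar: plain turned hardwood, 50 mm diameter, 300 mm long, 0.3 to 0.55 kg, lying across both bearers, axis within 0.03 rad of the cradle's y. 75 mm above the bench on the flat tops, 65 mm when seated. It starts 50 to 90 mm short of the notches, rolls freely and drops in by itself from about 15 mm short of the notch line. y points to its left end; x and z turn as it rolls.
- bar_stop_end (a point): Centre of the bar's left end face, the end that shall meet the stop; 150 mm from the bar's centre. Starts 20 to 70 mm short of the stop's face (measured along the cradle's y).
- bar_free_end (a point): Centre of the bar's right end face, the end to push on; 150 mm from the bar's centre. It overhangs the right bearer by 45 mm or more all through the job, with free bench beyond it.
- cut_length: Bystander: a sawn piece of the same bar standing on end on the bench behind the cradle, 50 mm diameter, 110 mm high; origin at the centre of its underside.
- tape_measure: Bystander: yellow tape measure, 76 x 94 x 34 mm, on the bench to the right; origin at the centre of its underside.
- pencil: Bystander: red carpenter's pencil, 14 x 190 x 8 mm, on the bench behind the cradle; origin at the centre of its underside, y along it.
- square: Bystander: steel combination square, 100 x 300 x 18 mm, lying on the bench to the right; origin at the centre of its underside, y along its blade.

How it is judged:
On the way, in this order (a step that is already met when the one before it is completed fails the run):
1. the bar is being rolled by its top: it has turned on the bearers with the fingertips touching it from above (angle between round_bar's own z axis and vertical above 0.3 rad and contact force between the fingers and round_bar above 0.2 N and height (world z) of the grasp point above 0.105 m).
2. the bar lies seated in both V-notches, still clear of the stop (x of bar_stop_end in the frame of notch between -0.004 and 0.004 m and x of bar_free_end in the frame of notch between -0.004 and 0.004 m and z of round_bar in the frame of notch below 0.003 m), for 0.2 s.
3. the bar's left end has met the length stop (y of bar_stop_end in the frame of stop_face above -0.0025 m), for 0.1 s.
At the end, for the whole second after the job is handed in: The bar rests in both V-notches (both ends within 4 mm of the notch line, height within 3 mm of seated), its left end within 2.5 mm of the length stop, the stop within 3 mm of where it was, the bar at rest and released (all of step 2 and z of round_bar in the frame of notch above -0.003 m and y of bar_stop_end in the frame of stop_face above -0.0025 m and distance of stop_face from where it was at the start of the episode below 0.003 m and linear speed of round_bar below 0.01 m/s); the robot touches nothing.
It fails at once if the bar was lifted or tipped up off the cradle (height (world z) of round_bar above 0.085 m or height (world z) of any of bar_stop_end, bar_free_end above 0.095 m).
It fails at once if the bar ran past the notches (x of round_bar in the frame of notch above 0.022 m).
It fails at once if the bar fell off the cradle (height (world z) of round_bar below 0.05 m).
It fails at once if the length stop was shifted (distance of stop_face from where it was at the start of the episode above 0.004 m).
It fails at once if a bystander was disturbed (distance of any of cut_length, tape_measure, pencil, square from where it was at the start of the episode above 0.015 m).
It also fails if it takes over 58 s, if anything falls off the work surface, if the arm or the gripper's body presses on something with over 40 N, if the wrist force passes 120 N, or if a joint passes its speed limit or range.

## Working session

There is one attempt and no reset: what is moved stays moved. The work goes in short steps, Python scripts to look and compute and a tool call to move; the robot and the scene stay as the last step left them, time stands still between calls to the robot, and variables do not carry over. Pictures are saved under pics/ and viewed, and the job is handed in when it is done.

Besides the shell and the picture viewer there is one more tool, called by a JSON object that holds its "fn" and its "kwargs". carry_out: Moves the arm, as the interface text tells. Its arguments: {"type":"object","properties":{"moves":{"type":"array"},"grip":{"type":"number"}},"required":["moves"]}

```bash
mkdir -p pics; cat > h.py <<'E'
import numpy as np, cv2
from plant import sense, snapshot, close_job, tip_reach
def save(s,n): cv2.imwrite('pics/'+n,cv2.cvtColor(s['img'],cv2.COLOR_RGB2BGR))
def K(s): return np.array([[s['fx'],0,s['cx']],[0,s['fy'],s['cy']],[0,0,1.]])
def ray(s,uv):
    p=cv2.undistortPoints(np.array(uv,float).reshape(-1,1,2),K(s),np.array(s['D'],float)).reshape(-1,2)
    E=np.array(s['extrinsics']); d=np.c_[p,np.ones(len(p))]
    return E[:3,3],d@E[:3,:3].T
def onplane(s,uv,z):
    o,d=ray(s,uv); t=(z-o[2])/d[:,2]; return o+d*t[:,None]
def cloud(s):
    v,u=np.mgrid[0:384,0:512]; uv=np.c_[u.ravel(),v.ravel()]
    o,d=ray(s,uv); return (o+d*s['depth'].ravel()[:,None]).reshape(384,512,3)
def proj(s,P):
    E=np.linalg.inv(np.array(s['extrinsics'])); r,_=cv2.Rodrigues(E[:3,:3])
    return cv2.projectPoints(np.array(P,float).reshape(-1,1,3),r,E[:3,3],K(s),np.array(s['D'],float))[0].reshape(-1,2)
E
python3 - <<'E'
from h import *
import pickle
print(sense(), tip_reach)
for n in('scene','top'):
    s=snapshot(n); save(s,n+'0.png'); pickle.dump(s,open(n+'0.pkl','wb')); print(n,s['extrinsics'],s['fx'],s['D'])
E
```

```text
{'time': 0.0, 'joint_pos': array([-1.33138098e+00,  3.13469480e-01,  1.49843937e+00,  3.05401353e-06,
        1.33098752e+00, -2.23413841e-01]), 'qvel': array([ 0.00081831, -0.0006432 , -0.00073098, -0.0004082 ,  0.00079934,
       -0.00190399]), 'effort': array([ 8.00998841e-04, -4.02203178e+01, -2.52273506e+01,  6.95294165e-02,
        3.51891678e-02, -1.08740971e-04]), 'tcp_pos': array([ 0.23432993, -0.4695449 ,  0.24915023]), 'tool_rot': array([-0.16218057,  0.68871822, -0.68779637,  0.16217529]), 'force': array([ 0.43464536,  1.0487631 , -0.11344422]), 'wrist_torque': array([-0.01283196,  0.00278117,  0.0135047 ]), 'width': 1.000976859229117} 0.011
scene [[ 0.74517257 -0.40444318  0.53022972 -0.17039356]
 [-0.66670873 -0.43424463  0.60574836 -0.97891591]
 [-0.01474139 -0.80489584 -0.59323298  0.91934007]
 [ 0.          0.          0.          1.        ]] 494.64727380291004 [-0.03196478  0.          0.          0.          0.        ]
top [[ 0.00897485 -0.99908469  0.04182375  0.5239427 ]
 [-0.99994117 -0.00871204  0.00646176 -0.14019936]
 [-0.00609147 -0.04187928 -0.99910411  1.50954639]
 [ 0.          0.          0.          1.        ]] 477.6176887559419 [-0.05286347  0.          0.          0.          0.        ]
```

View pics/scene0.png

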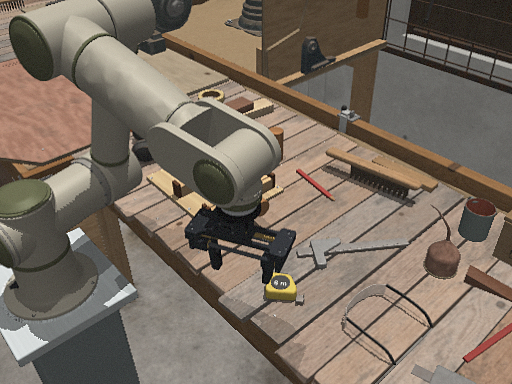

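View pics/top0.png

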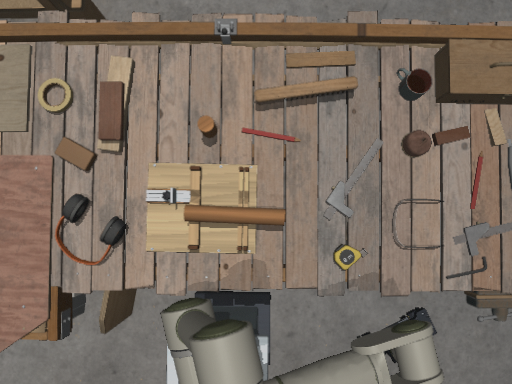

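The top view shows the cradle base at about (147–257, 165–252), the bar across it at (185–285, 207–223), the bearers at columns ~195 and ~243, and the stop at about (185, 196). The cut length is at (206,125), the pencil at (270,134), the tape at (347,257) and the square at (350,190). Next I'll measure with depth and rays.

```bash
python3 - <<'E'
from h import *
import pickle
s=pickle.load(open('top0.pkl','rb')); C=cloud(s)
im=s['img'][150:265,135:300]; 
cv2.imwrite('pics/crop0.png',cv2.cvtColor(cv2.resize(im,None,fx=4.8,fy=4.8,interpolation=cv2.INTER_CUBIC),cv2.COLOR_RGB2BGR))
sub=C[155:262,140:295]
z=sub[...,2]
v=(np.clip(z,-.01,.11)+.01)/.12*255
cv2.imwrite('pics/z0.png',cv2.applyColorMap(cv2.resize(v.astype(np.uint8),None,fx=5,fy=5,interpolation=cv2.INTER_NEAREST),cv2.COLORMAP_JET))
for n,(u,v) in dict(bench=(130,150),base=(220,180),bearer=(195,240),bearR=(243,240),bartop=(230,214),stop=(185,196)).items(): print(n,C[v,u])
b=(z>.088)&(sub[...,0]<.45); P=sub[b]
print(len(P),P.min(0),P.max(0))
hsv=cv2.cvtColor(s['img'],cv2.COLOR_RGB2HSV); print(hsv[214,230],hsv[180,220],hsv[240,195])
E
```

```text
bench [ 0.73615018  0.28669583 -0.00230582]
base [ 0.64090091 -0.00467988  0.0131792 ]
bearer [0.45368515 0.06638776 0.04867301]
bearR [ 0.45529953 -0.08053325  0.05158331]
bartop [ 0.53375536 -0.04347751  0.10188705]
stop [0.58905117 0.10281906 0.02570786]Traceback (most recent call last):
  File "<stdin>", line 12, in <module>
    return umr_minimum(a, axis, None, out, keepdims, initial, where)
ValueError: zero-size array to reduction operation minimum which has no identity
```

View pics/crop0.png

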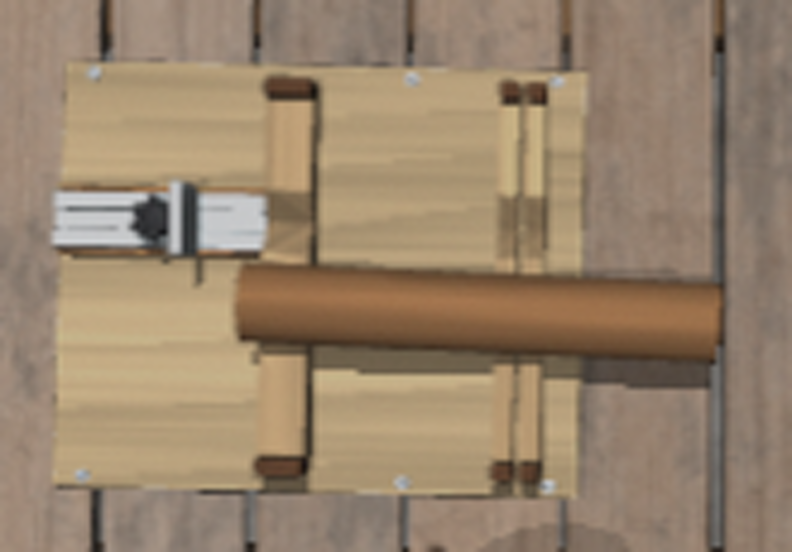

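View pics/z0.png

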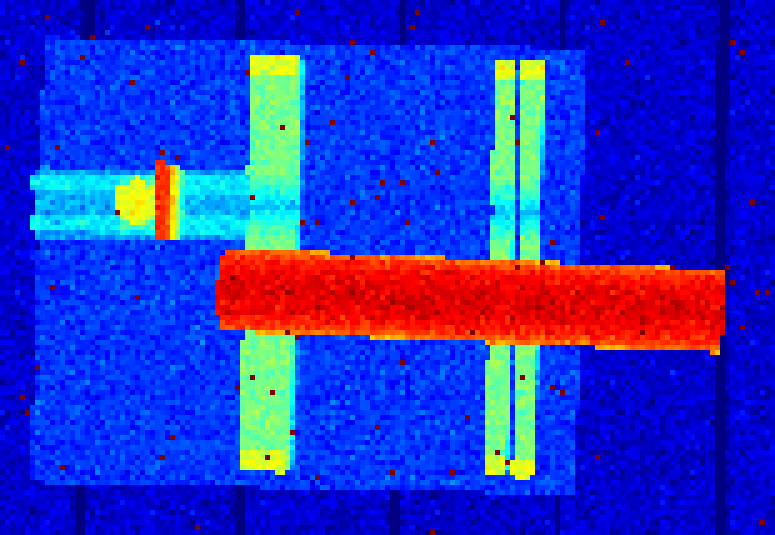

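The crop shows the notches as darker V bands, left at (290,220) and right at (522,225). The stop plate is at (182,220), and the bar runs from (238,303) to (720,322). Depth readings agree with the given heights. Now the pose fits.

```bash
cat > m.py <<'E'
from h import *
def line(P): 
    vx,vy,x,y=cv2.fitLine(P.astype(np.float32),cv2.DIST_HUBER,0,.001,.001).ravel(); return np.array([x,y]),np.array([vx,vy])
def barfit(s):
    C=cloud(s); z=C[...,2]
    x,y=C[...,0],C[...,1]
    m=((z>.068)&(z<.125)&(x>.42)&(x<.66)&(y>-.3)&(y<.2)).astype(np.uint8)
    m=cv2.morphologyEx(m,cv2.MORPH_OPEN,np.ones((5,5)))
    n,l,st,_=cv2.connectedComponentsWithStats(m); 
    k=1+np.argmax(st[1:,4]); m=(l==k)
    us=np.where(m.sum(0)>6)[0]; 
    mid=np.array([[u,np.mean(np.where(m[:,u])[0])] for u in us[3:-3]])
    return m,us,mid
E
python3 - <<'E'
from m import *
import pickle
s=pickle.load(open('top0.pkl','rb')); C=cloud(s); z=C[...,2]
m,us,mid=barfit(s); P=onplane(s,mid,.075); c,d=line(P[:,:2]); d=d*np.sign(d[1]); print('bar line',c,d,'yaw',np.arctan2(-d[0],d[1]))
e=[onplane(s,[[us[0]-.5,mid[0,1]]],.1)[0],onplane(s,[[us[-1]+.5,mid[-1,1]]],.1)[0]]; print('ends',e,np.linalg.norm(e[0][:2]-e[1][:2]))
w=m[:,us[5:-5]].sum(0).mean(); print('dia',w*(1.51-.075)/477.6)
# cradle base by minAreaRect of saturation/hue or z
hsv=cv2.cvtColor(s['img'],cv2.COLOR_RGB2HSV)
g=((z>.0065)&(C[...,0]>.38)&(C[...,0]<.72)&(C[...,1]>-.2)&(C[...,1]<.28))
g=cv2.medianBlur(g.astype(np.uint8),5); 
# edges
B=C[(g>0)&(z<.02)]; r=cv2.minAreaRect(B[:,:2].astype(np.float32)); print('base rect',r)
# bearers
for nm,lo,hi in(('L',0.04,.1),('R',-.12,-.06)):
    k=(z>.044)&(z<.07)&(C[...,1]>lo)&(C[...,1]<hi)&(C[...,0]>.4)&(C[...,0]<.7)&~cv2.dilate(m.astype(np.uint8),np.ones((5,5))).astype(bool)
    k=cv2.medianBlur(k.astype(np.uint8),3)>0
    k=cv2.connectedComponents(k.astype(np.uint8))[1]>0
    vs,us2=np.where(k); Q=C[k]; c,d=line(Q[:,:2]); d*=np.sign(d[0]); print(nm,c,d,'yaw',np.arctan2(d[1],d[0]),Q.min(0),Q.max(0))
k=(z>.075)&(z<.1)&(C[...,0]>.56)&(C[...,1]>.09)&(C[...,1]<.16); Q=C[k];print('stop',len(Q),Q.min(0),Q.max(0),np.median(Q,0)); print(np.where(k))
E
```

```text
bar line [ 0.5322334 -0.0523975] [0.03515993 0.9993817 ] yaw -0.035167176
ends [array([0.53639638, 0.09731535, 0.1       ]), array([ 0.5278391 , -0.20419883,  0.1       ])] 0.30163558694892556
dia 0.04938005243609351
base rect ((0.554535448551178, 0.05374584347009659), (0.3530625104904175, 0.28176233172416687), 89.18759155273438)
L [0.51161635 0.07186252] [ 0.99980336 -0.01982958] yaw -0.01983088 [ 0.42682396 -0.14019936  0.03880531] [0.67960989 0.08867958 1.50954639]
R [ 0.56132257 -0.07751393] [ 0.9999001  -0.01413662] yaw -0.014137093 [ 0.42541938 -0.14019936  0.00589253] [ 0.68009803 -0.06161802  1.50954639]
stop 48 [0.56796443 0.12811449 0.07573764] [0.61272253 0.13528075 0.09719799] [0.59038904 0.13133698 0.08953986]
(array([187, 187, 188, 188, 188, 189, 189, 189, 189, 190, 190, 190, 191,
       191, 191, 192, 192, 192, 193, 193, 193, 194, 194, 194, 195, 195,
       195, 196, 196, 196, 197, 197, 197, 198, 198, 198, 199, 199, 199,
       200, 200, 200, 201, 201, 201, 202, 202, 202]), array([171, 172, 171, 172, 173, 171, 172, 173, 174, 171, 172, 173, 171,
       172, 173, 171, 172, 173, 171, 172, 173, 171, 172, 173, 171, 172,
       173, 171, 172, 173, 171, 172, 173, 171, 172, 173, 171, 172, 173,
       171, 172, 173, 171, 172, 173, 171, 172, 173]))
```

```bash
python3 - <<'E'
from m import *
import pickle
s=pickle.load(open('top0.pkl','rb')); C=cloud(s); z=C[...,2]
hsv=cv2.cvtColor(s['img'],cv2.COLOR_RGB2HSV).astype(int)
# lips: dark
lip=(s['img'].max(2)<115)&(z>.05)&(z<.075)&(C[...,0]>.4)&(C[...,0]<.7)&(C[...,1]>-.12)&(C[...,1]<.11)
n,l,st,ce=cv2.connectedComponentsWithStats(lip.astype(np.uint8),connectivity=8)
for i in range(1,n):
    if st[i,4]>4: print('lip',st[i],ce[i],onplane(s,ce[i:i+1],.062)[0])
# depth profile along each bearer in image columns: notch valley
for c in (range(190,199),range(239,243),range(245,248)):
    c=list(c); V=s['img'][:,c].mean((1,2)); Z=np.median(C[:,c,2],1); X=np.median(C[:,c,0],1)
    print(c[0]); print([(r,round(X[r],4),round(Z[r]*1e3),int(V[r])) for r in range(184,208)])
cor=np.array([[67,63],[588,73],[577,496],[53,486]])/4.8+[135-.4,150-.4]
Q=onplane(s,cor,.012); print(Q, 'ctr',Q.mean(0)); 
for i in range(4): d=Q[(i+1)%4]-Q[i]; print(np.linalg.norm(d),np.arctan2(d[1],d[0]))
E
```

```text
lip [190 166  10   5  43] [194.53488372 167.76744186] [0.67383401 0.06910475 0.062     ]
lip [240 167   3   4  12] [241.  168.5] [ 0.67269471 -0.07261461  0.062     ]
lip [244 167   5   5  17] [245.94117647 169.        ] [ 0.67128996 -0.08766974  0.062     ]
lip [237 223   5   3   7] [239.         224.14285714] [ 0.50358328 -0.06835536  0.062     ]
lip [243 224   4   2   5] [244.8 224.8] [ 0.5017591  -0.08594322  0.062     ]
lip [188 245  10   5  40] [192.75  246.675] [0.43408339 0.07106687 0.062     ]
lip [237 246   4   4  14] [238.71428571 247.64285714] [ 0.43260569 -0.06823182  0.062     ]
lip [242 246   5   5  20] [244.  248.1] [ 0.43138361 -0.08422975  0.062     ]
190
[(184, np.float64(0.6252), 49, 152), (185, np.float64(0.6221), 49, 152), (186, np.float64(0.6189), 51, 152), (187, np.float64(0.616), 48, 152), (188, np.float64(0.6128), 49, 152), (189, np.float64(0.6098), 49, 136), (190, np.float64(0.6069), 47, 106), (191, np.float64(0.6039), 44, 103), (192, np.float64(0.601), 41, 101), (193, np.float64(0.598), 38, 99), (194, np.float64(0.5951), 35, 96), (195, np.float64(0.5921), 
[... 1820 characters left out ...]
loat64(0.5842), 31, 110), (199, np.float64(0.5809), 38, 116), (200, np.float64(0.5778), 38, 119), (201, np.float64(0.5745), 43, 119), (202, np.float64(0.5714), 47, 118), (203, np.float64(0.5682), 51, 125), (204, np.float64(0.5651), 52, 146), (205, np.float64(0.5621), 49, 147), (206, np.float64(0.5591), 48, 147), (207, np.float64(0.5553), 80, 89)]
[[ 0.69398322  0.22250072  0.012     ]
 [ 0.689915   -0.12085575  0.012     ]
 [ 0.41343996 -0.11623709  0.012     ]
 [ 0.41620629  0.22664316  0.012     ]] ctr [0.55338612 0.05301276 0.012     ]
0.34338057081801054 -1.5826441763936707
0.27651360907180433 3.1248886670063962
0.34289140811081914 1.562728601030438
0.2778078215396541 -0.0149117355022318
```

```bash
cat > g.py <<'E'
import sys
from h import *
from scipy.spatial.transform import Rotation as R
# usage: g.go(target xyz tip, yaw of tool z)
def tool():
    s=sense(); return np.array(s['tcp_pos']),R.from_quat(s['tool_rot']),s
def show():
    p,r,s=tool(); print('t',round(s['time'],2),'tcp',p.round(4),'tip',(p+r.apply([0,tip_reach,0])).round(4),'F',np.round(s['force'],1)); print(r.as_matrix().round(3)); return p,r,s
def rel(tip,zdir):
    p,r,s=show(); zd=np.array([*zdir,0.]);zd/=np.linalg.norm(zd); y=np.array([0,0,-1.]); T=R.from_matrix(np.c_[np.cross(y,zd),y,zd])
    print('rotvec deg',np.degrees((r.inv()*T).as_rotvec()).round(2)); print('shift cur tool',r.inv().apply(np.array(tip)-[0,0,-tip_reach]-p).round(4)); print('shift tgt tool',T.inv().apply(np.array(tip)-[0,0,-tip_reach]-p).round(4)); print('T x',T.as_matrix()[:,0].round(3),'z',T.as_matrix()[:,2].round(3))
E
python3 -c "
from g import *
rel([.525,-.02,.13],[.035,1]); rel([.525,-.02,.13],[-.035,-1])"
```

```text
t 0.1 tcp [ 0.2343 -0.4696  0.2492] tip [ 0.2343 -0.4696  0.2382] F [-0.6 -0.4  0.2]
[[-0.895 -0.     0.446]
 [-0.446  0.001 -0.895]
 [-0.    -1.    -0.001]]
rotvec deg [ 0.0000e+00 -1.5148e+02 -9.0000e-02]
shift cur tool [-0.4608  0.1086 -0.2724]
shift tgt tool [0.2748 0.1082 0.4595]
T x [ 0.999 -0.035  0.   ] z [0.035 0.999 0.   ]
t 0.1 tcp [ 0.2343 -0.4696  0.2492] tip [ 0.2343 -0.4696  0.2382] F [-0.6 -0.4  0.2]
[[-0.895 -0.     0.446]
 [-0.446  0.001 -0.895]
 [-0.    -1.    -0.001]]
rotvec deg [ 0.06 28.52  0.  ]
shift cur tool [-0.4608  0.1086 -0.2724]
shift tgt tool [-0.2748  0.1082 -0.4595]
T x [-0.999  0.035  0.   ] z [-0.035 -0.999 -0.   ]
```

{"fn": "carry_out", "kwargs": {"moves": [{"translation": [0,0,0],"twist": [0,7.13,0]},{"translation": [0,0,0],"twist": [0,7.13,0]},{"translation": [0,0,0],"twist": [0,7.13,0]},{"translation": [0,0,0],"twist": [0,7.13,0]},{"translation": [0,0,0],"twist": [0,0,0]}], "grip": -1}}

```text
time: 0.52
tcp_pos: [0.2343, -0.4697, 0.2494]
tool_rot: [0.014, 0.707, -0.707, -0.014]
force: [0.2, 0.0, -0.1]
width: 0.996
```

{"fn": "carry_out", "kwargs": {"moves": [{"translation": [-0.018,0,-0.03],"twist": [0,0,0]},{"translation": [-0.018,0,-0.03],"twist": [0,0,0]},{"translation": [-0.018,0,-0.03],"twist": [0,0,0]},{"translation": [-0.018,0,-0.03],"twist": [0,0,0]},{"translation": [-0.018,0,-0.03],"twist": [0,0,0]}]}}

```text
time: 0.93
tcp_pos: [0.3301, -0.3215, 0.2496]
tool_rot: [0.011, 0.707, -0.707, -0.011]
force: [0.6, 0.6, 0.5]
width: 1.002
```

{"fn": "carry_out", "kwargs": {"moves": [{"translation": [-0.018,0,-0.03],"twist": [0,0,0]},{"translation": [-0.018,0,-0.03],"twist": [0,0,0]},{"translation": [-0.018,0,-0.03],"twist": [0,0,0]},{"translation": [-0.018,0,-0.03],"twist": [0,0,0]},{"translation": [-0.018,0,-0.03],"twist": [0,0,0]}]}}

```text
time: 1.35
tcp_pos: [0.4253, -0.1746, 0.2497]
tool_rot: [0.011, 0.707, -0.707, -0.011]
force: [1.9, -1.5, -0.3]
width: 1.003
```

{"fn": "carry_out", "kwargs": {"moves": [{"translation": [-0.018,0,-0.03],"twist": [0,0,0]},{"translation": [-0.018,0,-0.03],"twist": [0,0,0]},{"translation": [-0.018,0,-0.03],"twist": [0,0,0]},{"translation": [-0.018,0,-0.03],"twist": [0,0,0]},{"translation": [0,0,0],"twist": [0,0,0]}]}}

```text
time: 1.77
tcp_pos: [0.5026, -0.0546, 0.2494]
tool_rot: [0.009, 0.708, -0.707, -0.009]
force: [-0.4, 0.3, 0.2]
width: 0.999
```

```bash
python3 -c "
from g import *
rel([.525,-.02,.105],[-.035,-1])"
```

```text
t 1.77 tcp [ 0.5026 -0.0546  0.2494] tip [ 0.5026 -0.0546  0.2384] F [-0.4  0.3  0.2]
[[-1.     0.    -0.026]
 [ 0.026  0.001 -1.   ]
 [-0.    -1.    -0.001]]
rotvec deg [ 0.07  0.52 -0.02]
shift cur tool [-0.0214  0.1335 -0.035 ]
shift tgt tool [-0.0212  0.1334 -0.0354]
T x [-0.999  0.035  0.   ] z [-0.035 -0.999 -0.   ]
```

{"fn": "carry_out", "kwargs": {"moves": [{"translation": [-0.012,0.02,-0.018],"twist": [0,0.5,0]},{"translation": [-0.01,0.03,-0.017],"twist": [0,0,0]},{"translation": [0,0.035,0],"twist": [0,0,0]},{"translation": [0,0.03,0],"twist": [0,0,0]},{"translation": [0,0.015,0],"twist": [0,0,0]}]}}

```text
time: 2.18
tcp_pos: [0.5226, -0.0244, 0.1161]
tool_rot: [0.012, 0.707, -0.707, -0.016]
force: [0.2, 0.0, -0.6]
width: 1.001
```

{"fn": "carry_out", "kwargs": {"moves": [{"translation": [0,0,0],"twist": [0,0,0]},{"translation": [0,0,0],"twist": [0,0,0]}]}}

```text
time: 2.35
tcp_pos: [0.5241, -0.025, 0.1198]
tool_rot: [0.014, 0.707, -0.707, -0.015]
force: [0.3, -0.4, -0.6]
width: 1.003
```

```bash
python3 - <<'E'
from g import *
rel([.526,-.02,.1],[-.035,-1])
for n in('scene','top'):
    s=snapshot(n); save(s,n+'1.png')
E
```

```text
t 2.35 tcp [ 0.5241 -0.025   0.1198] tip [ 0.5241 -0.025   0.1088] F [ 0.3 -0.4 -0.6]
[[-0.999 -0.001 -0.042]
 [ 0.042  0.    -0.999]
 [ 0.001 -1.    -0.   ]]
rotvec deg [ 0.01 -0.38  0.05]
shift cur tool [-0.0017  0.0088 -0.0051]
shift tgt tool [-0.0017  0.0088 -0.0051]
T x [-0.999  0.035  0.   ] z [-0.035 -0.999 -0.   ]
```

View pics/scene1.png

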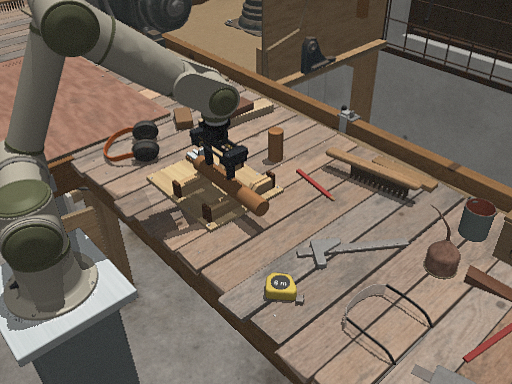

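View pics/top1.png

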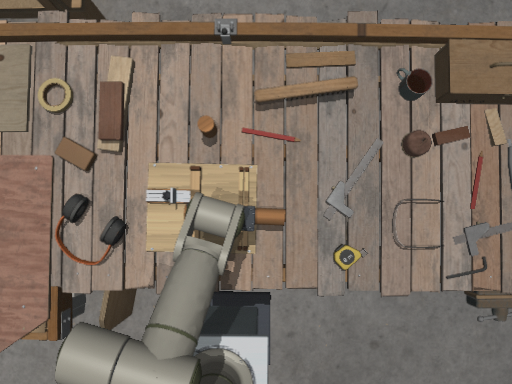

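The gripper sits over the bar, fingers along its axis (scene: gripper around (220,155), bar end at (265,208)). Descending carefully to touch.

{"fn": "carry_out", "kwargs": {"moves": [{"translation": [-0.002,0.003,0],"twist": [0,-0.4,0]},{"translation": [0,0.003,0],"twist": [0,0,0]},{"translation": [0,0,0],"twist": [0,0,0]}]}}

```text
time: 2.7
tcp_pos: [0.5263, -0.0249, 0.1137]
tool_rot: [-0.013, -0.707, 0.707, 0.013]
force: [-0.2, -0.0, 0.3]
width: 0.997
```

{"fn": "carry_out", "kwargs": {"moves": [{"translation": [0,0.001,0],"twist": [0,0,0]},{"translation": [0,0.001,0],"twist": [0,0,0]},{"translation": [0,0,0],"twist": [0,0,0]}]}}

```text
time: 2.95
tcp_pos: [0.5262, -0.0248, 0.1116]
tool_rot: [0.013, 0.707, -0.707, -0.013]
force: [-0.0, 0.3, 0.3]
width: 0.999
```

{"fn": "carry_out", "kwargs": {"moves": [{"translation": [0,0.001,0],"twist": [0,0,0]},{"translation": [0,0,0],"twist": [0,0,0]}]}}

```text
time: 3.12
tcp_pos: [0.5267, -0.0248, 0.1113]
tool_rot: [-0.014, -0.707, 0.707, 0.012]
force: [0.4, 0.4, 4.2]
width: 0.999
```

{"fn": "carry_out", "kwargs": {"moves": [{"translation": [0,0.001,0],"twist": [0,0,0]},{"translation": [0,0,0],"twist": [0,0,0]}]}}

```text
time: 3.28
tcp_pos: [0.5274, -0.0249, 0.1112]
tool_rot: [-0.014, -0.707, 0.707, 0.012]
force: [0.7, 0.4, 9.3]
width: 1.0
```

{"fn": "carry_out", "kwargs": {"moves": [{"translation": [-0.003,0,0],"twist": [0,0,0]},{"translation": [-0.003,0,0],"twist": [0,0,0]},{"translation": [-0.003,0,0],"twist": [0,0,0]},{"translation": [-0.003,0,0],"twist": [0,0,0]},{"translation": [0,0,0],"twist": [0,0,0]}]}}

```text
time: 3.7
tcp_pos: [0.5397, -0.0253, 0.1112]
tool_rot: [-0.014, -0.707, 0.707, 0.012]
force: [0.8, 2.3, 10.7]
width: 0.998
```

```bash
python3 - <<'E'
from m import *
from g import show
show()
s=snapshot('top'); save(s,'top2.png')
m,us,mid=barfit(s); P=onplane(s,mid,.075); 
# use only visible right part of bar, y<-.12
C=cloud(s); z=C[...,2]
for u in range(258,286,4):
    v=np.where((z[:,u]>.06)&(z[:,u]<.12)&(C[:,u,0]>.45)&(C[:,u,0]<.65))[0]; print(u,len(v),onplane(s,[[u,v.mean()]],.075)[0].round(4))
E
```

```text
t 3.7 tcp [ 0.5397 -0.0253  0.1112] tip [ 0.5397 -0.0253  0.1002] F [ 0.8  2.3 10.7]
[[-0.999  0.004 -0.037]
 [ 0.037 -0.    -0.999]
 [-0.004 -1.     0.   ]]
258 16 [ 0.5362 -0.1257  0.075 ]
262 16 [ 0.5363 -0.1377  0.075 ]
266 17 [ 0.5349 -0.1498  0.075 ]
270 17 [ 0.535  -0.1618  0.075 ]
274 17 [ 0.5351 -0.1738  0.075 ]
278 17 [ 0.5352 -0.1858  0.075 ]
282 16 [ 0.5338 -0.1978  0.075 ]
```

{"fn": "carry_out", "kwargs": {"moves": [{"translation": [-0.004,0,0],"twist": [0,-0.4,0]},{"translation": [-0.004,0,0],"twist": [0,-0.4,0]},{"translation": [-0.004,0,0],"twist": [0,-0.4,0]},{"translation": [-0.003,0,0],"twist": [0,-0.3,0]},{"translation": [0,0,0],"twist": [0,0,0]}]}}

```text
time: 4.17
tcp_pos: [0.5546, -0.0257, 0.1112]
tool_rot: [-0.005, -0.707, 0.707, 0.003]
force: [-0.3, 0.4, 10.9]
width: 1.0
```

{"fn": "carry_out", "kwargs": {"moves": [{"translation": [0,0,0],"twist": [0,0,0]},{"translation": [0,-0.0015,0],"twist": [0,0,0]},{"translation": [0,0,0],"twist": [0,0,0]}]}}

```text
time: 4.42
tcp_pos: [0.5533, -0.0257, 0.1114]
tool_rot: [-0.004, -0.707, 0.707, 0.004]
force: [-1.0, 0.2, 0.4]
width: 1.003
```

```bash
cat > b.py <<'E'
from m import *
from g import show
import sys
def bar(tag,z0=.075,u0=256):
    show()
    s=snapshot('top'); save(s,tag+'.png'); C=cloud(s); z=C[...,2]; uv=[]
    for u in range(u0,290):
        v=np.where((z[:,u]>.05)&(z[:,u]<.12)&(C[:,u,0]>.45)&(C[:,u,0]<.65))[0]
        if 14<=len(v)<=19: uv.append([u,v.mean()])
    P=onplane(s,uv,z0); c,d=line(P[:,:2]); d*=np.sign(d[1])
    e=onplane(s,[[uv[-1][0]+.5,uv[-1][1]]],z0+.025)[0]
    f=lambda y:round(float(c[0]+d[0]/d[1]*(y-c[1])),4)
    print('yaw',-d[0]/d[1],'x at -.17',f(-.17),'at -.02',f(-.02),'right end y',e[1].round(4),'left end',e[1].round(4)+.3, len(uv), 'top z',np.median(z[int(uv[5][1]),u0+4:u0+25]).round(4))
if __name__=='__main__': bar(sys.argv[1],*map(float,sys.argv[2:3]))
E
python3 b.py top3
```

```text
t 4.42 tcp [ 0.5533 -0.0257  0.1114] tip [ 0.5533 -0.0257  0.1004] F [-1.   0.2  0.4]
[[-1.    0.   -0.01]
 [ 0.01 -0.   -1.  ]
 [-0.   -1.    0.  ]]
yaw -0.030339798 x at -.17 0.5418 at -.02 0.5463 right end y -0.2041 left end 0.09589999999999999 29 top z 0.0991
```

{"fn": "carry_out", "kwargs": {"moves": [{"translation": [0,-0.004,0],"twist": [0,0,0]},{"translation": [0.007,-0.001,0],"twist": [0,0,0]},{"translation": [0.008,0,0],"twist": [0,0,0]},{"translation": [0,0,0],"twist": [0,0.9,0]},{"translation": [0,0,0],"twist": [0,0,0]}]}}

```text
time: 4.88
tcp_pos: [0.5377, -0.0255, 0.1162]
tool_rot: [0.01, 0.707, -0.707, -0.01]
force: [0.6, -0.1, 0.7]
width: 0.998
```

```bash
python3 b.py top4
```

```text
t 4.88 tcp [ 0.5377 -0.0255  0.1162] tip [ 0.5377 -0.0255  0.1052] F [ 0.6 -0.1  0.7]
[[-1.    -0.    -0.028]
 [ 0.028  0.    -1.   ]
 [ 0.    -1.    -0.   ]]
yaw -0.02957534 x at -.17 0.5412 at -.02 0.5457 right end y -0.2041 left end 0.09589999999999999 29 top z 0.1001
```

{"fn": "carry_out", "kwargs": {"moves": [{"translation": [0,0.003,0],"twist": [0,0,0]},{"translation": [0,0.002,0],"twist": [0,0,0]},{"translation": [0,0.0017,0],"twist": [0,0,0]},{"translation": [0,0,0],"twist": [0,0,0]}]}}

```text
time: 5.27
tcp_pos: [0.5398, -0.0256, 0.1112]
tool_rot: [-0.011, -0.707, 0.707, 0.008]
force: [0.4, 1.2, 13.1]
width: 0.999
```

{"fn": "carry_out", "kwargs": {"moves": [{"translation": [-0.003,0,0],"twist": [0,-0.4,0]},{"translation": [-0.004,0,0],"twist": [0,-0.4,0]},{"translation": [-0.004,0,0],"twist": [0,-0.4,0]},{"translation": [-0.004,0,0],"twist": [0,-0.4,0]},{"translation": [-0.004,0,0],"twist": [0,-0.4,0]}]}}

```text
time: 5.68
tcp_pos: [0.5588, -0.0262, 0.1112]
tool_rot: [0.001, -0.707, 0.707, -0.004]
force: [-0.8, -1.5, 13.7]
width: 1.006
```

{"fn": "carry_out", "kwargs": {"moves": [{"translation": [-0.004,0,0],"twist": [0,-0.4,0]},{"translation": [-0.004,0,0],"twist": [0,-0.3,0]},{"translation": [-0.003,0,0],"twist": [0,-0.3,0]},{"translation": [0,0,0],"twist": [0,0,0]},{"translation": [0,0,0],"twist": [0,0,0]}]}}

```text
time: 6.1
tcp_pos: [0.5698, -0.0264, 0.1111]
tool_rot: [0.008, -0.706, 0.708, -0.011]
force: [0.1, -3.7, 12.6]
width: 1.003
```

```bash
python3 b.py top5
```

```text
t 6.1 tcp [ 0.5698 -0.0264  0.1111] tip [ 0.5698 -0.0264  0.1001] F [ 0.1 -3.7 12.6]
[[-1.     0.004  0.026]
 [-0.026 -0.002 -1.   ]
 [-0.004 -1.     0.002]]
yaw -0.03084763 x at -.17 0.5557 at -.02 0.5603 right end y -0.204 left end 0.096 29 top z 0.1
```

{"fn": "carry_out", "kwargs": {"moves": [{"translation": [0,-0.003,0],"twist": [0,0,0]},{"translation": [0,-0.004,0],"twist": [0,0,0]},{"translation": [0.008,0,0],"twist": [0,1,0]},{"translation": [0.01,0,0],"twist": [0,1.5,0]},{"translation": [0,0,0],"twist": [0,0,0]}]}}

```text
time: 6.57
tcp_pos: [0.5491, -0.0256, 0.1162]
tool_rot: [0.006, 0.707, -0.707, -0.007]
force: [-0.4, 0.2, -0.6]
width: 0.999
```

```bash
python3 b.py top6
```

```text
t 6.57 tcp [ 0.5491 -0.0256  0.1162] tip [ 0.5491 -0.0256  0.1052] F [-0.4  0.2 -0.6]
[[-1.    -0.002 -0.018]
 [ 0.018  0.    -1.   ]
 [ 0.002 -1.    -0.   ]]
yaw -0.031751644 x at -.17 0.5556 at -.02 0.5603 right end y -0.204 left end 0.096 29 top z 0.0992
```

{"fn": "carry_out", "kwargs": {"moves": [{"translation": [-0.003,0.002,0],"twist": [0,0,0]},{"translation": [0,0.002,0],"twist": [0,0,0]},{"translation": [0,0.0023,0],"twist": [0,0,0]},{"translation": [0,0,0],"twist": [0,0,0]}]}}

```text
time: 6.95
tcp_pos: [0.5547, -0.026, 0.1112]
tool_rot: [-0.007, -0.707, 0.707, 0.005]
force: [0.3, 0.7, 9.0]
width: 1.001
```

{"fn": "carry_out", "kwargs": {"moves": [{"translation": [-0.003,0,0],"twist": [0,0,0]},{"translation": [-0.003,0,0],"twist": [0,0,0]},{"translation": [-0.003,0,0],"twist": [0,0,0]},{"translation": [-0.003,0,0],"twist": [0,0,0]},{"translation": [-0.003,0,0],"twist": [0,0,0]}]}}

```text
time: 7.37
tcp_pos: [0.5695, -0.0264, 0.1112]
tool_rot: [-0.007, -0.707, 0.707, 0.005]
force: [0.0, -0.4, 7.0]
width: 0.999
```

```bash
python3 b.py top7
```

```text
t 7.37 tcp [ 0.5695 -0.0264  0.1112] tip [ 0.5695 -0.0264  0.1002] F [ 0.  -0.4  7. ]
[[-1.     0.003 -0.017]
 [ 0.017 -0.001 -1.   ]
 [-0.003 -1.     0.001]]
yaw -0.035474107 x at -.17 0.5632 at -.02 0.5685 right end y -0.204 left end 0.096 29 top z 0.0988
```

{"fn": "carry_out", "kwargs": {"moves": [{"translation": [-0.0025,0,0],"twist": [0,0,0]},{"translation": [-0.0025,0,0],"twist": [0,0,0]},{"translation": [-0.0025,0,0],"twist": [0,0,0]},{"translation": [-0.0025,0,0],"twist": [0,0,0]},{"translation": [0,0,0],"twist": [0,0,0]}]}}

```text
time: 7.83
tcp_pos: [0.5793, -0.0266, 0.1106]
tool_rot: [-0.007, -0.707, 0.707, 0.005]
force: [0.9, 0.2, 6.3]
width: 1.003
```

```bash
python3 b.py top8
```

```text
t 7.83 tcp [ 0.5793 -0.0266  0.1106] tip [ 0.5793 -0.0266  0.0996] F [0.9 0.2 6.3]
[[-1.     0.002 -0.017]
 [ 0.017 -0.001 -1.   ]
 [-0.002 -1.     0.001]]
yaw -0.033174235 x at -.17 0.5681 at -.02 0.5731 right end y -0.2039 left end 0.09609999999999999 29 top z 0.1005
```

{"fn": "carry_out", "kwargs": {"moves": [{"translation": [-0.0025,0,0],"twist": [0,0,0]},{"translation": [-0.0025,0,0],"twist": [0,0,0]},{"translation": [-0.0025,0,0],"twist": [0,0,0]},{"translation": [0,0,0],"twist": [0,0,0]},{"translation": [0,0,0],"twist": [0,0,0]}]}}

```text
time: 8.3
tcp_pos: [0.5854, -0.0263, 0.1096]
tool_rot: [0.006, 0.707, -0.707, -0.007]
force: [-0.1, 0.2, -0.0]
width: 1.004
```

```bash
python3 b.py top9
```

```text
t 8.3 tcp [ 0.5854 -0.0263  0.1096] tip [ 0.5854 -0.0263  0.0986] F [-0.1  0.2 -0. ]
[[-1.    -0.001 -0.018]
 [ 0.018  0.001 -1.   ]
 [ 0.001 -1.    -0.001]]
yaw 0.008715449 x at -.17 0.5862 at -.02 0.5849 right end y -0.2038 left end 0.09619999999999998 29 top z 0.0896
```

The bar dropped in (top z about 0.09). I'll lift off and check the seat.

{"fn": "carry_out", "kwargs": {"moves": [{"translation": [0,-0.01,0],"twist": [0,0,0]},{"translation": [0,-0.03,0],"twist": [0,0,0]},{"translation": [0,-0.03,0],"twist": [0,0,0]},{"translation": [0,0,0.04],"twist": [0,0,0]},{"translation": [0,0,0.04],"twist": [0,0.3,0]}], "grip": 1}}

```text
time: 8.77
tcp_pos: [0.585, -0.1062, 0.1831]
tool_rot: [-0.008, -0.707, 0.708, 0.005]
force: [0.2, -0.4, -0.3]
width: 0.641
```

{"fn": "carry_out", "kwargs": {"moves": [{"translation": [0,0,0.04],"twist": [0,0,0]},{"translation": [0,0,0.04],"twist": [0,0,0]},{"translation": [0,0,0.04],"twist": [0,0,0]},{"translation": [0,0,0.04],"twist": [0,0,0]},{"translation": [0,0,0],"twist": [0,0,0]}]}}

```text
time: 9.18
tcp_pos: [0.5794, -0.2729, 0.1804]
tool_rot: [-0.01, -0.706, 0.708, 0.01]
force: [0.2, -0.0, -0.2]
width: 0.266
```

```bash
python3 - <<'E'
from m import *
from g import show
show()
s=snapshot('top'); save(s,'top10.png'); save(snapshot('scene'),'scene10.png')
C=cloud(s);z=C[...,2]; uv=[];T=[]
for u in range(182,290):
    v=np.where((z[:,u]>.052+.01)&(z[:,u]<.1)&(C[:,u,0]>.555)&(C[:,u,0]<.62))[0]
    if 13<=len(v)<=19: uv.append([u,v.mean()]); T.append(z[v[len(v)//2-1:len(v)//2+2],u].mean())
P=onplane(s,uv,.065); c,d=line(P[:,:2]); d*=np.sign(d[1])
f=lambda y:round(float(c[0]+d[0]/d[1]*(y-c[1])),4)
print(len(uv),uv[0],uv[-1],'slope',d[0]/d[1],f(.095),f(-.02),f(-.2),'topz',np.median(T[:15]),np.median(T[-15:]))
i=[0,-1]
print(onplane(s,[[uv[0][0]-.5,uv[0][1]],[uv[-1][0]+.5,uv[-1][1]]],.09))
k=(z>.08)&(z<.1)&(C[...,0]>.56)&(C[...,0]<.62)&(C[...,1]>.115)&(C[...,1]<.16); print('stop',C[k].min(0),C[k].max(0))
E
```

```text
t 9.18 tcp [ 0.5794 -0.2729  0.1804] tip [ 0.5794 -0.2729  0.1694] F [ 0.2 -0.  -0.2]
[[-1.     0.    -0.029]
 [ 0.029 -0.002 -1.   ]
 [-0.    -1.     0.002]]
93 [185, np.float64(195.5)] [277, np.float64(195.53846153846155)] slope 0.010587567 0.5893 0.5881 0.5862 topz 0.08952241143685091 0.08984441078369065
[[ 0.58770966  0.09380921  0.09      ]
 [ 0.58999703 -0.18339984  0.09      ]]
stop [0.56788629 0.12784282 0.08150934] [0.61314652 0.13584554 0.09449773]
```

View pics/top10.png

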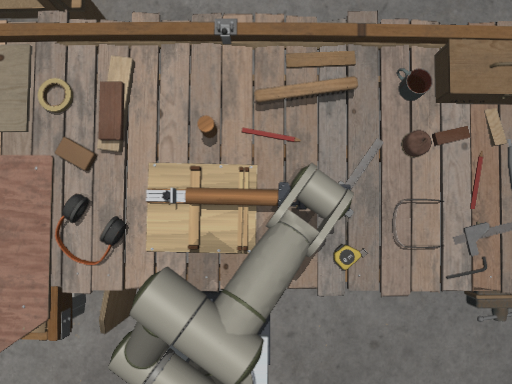

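View pics/scene10.png

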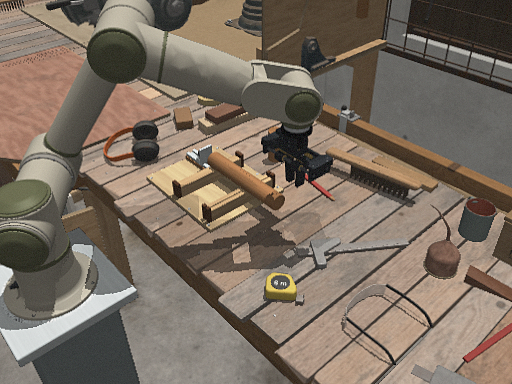

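The bar is seated: it lies along the notch line at (176–280, 196) in the top view, both ends at top z 0.0895. Its free end is at (275,200) in the scene view. Now lowering the closed fingers beyond that end.

{"fn": "carry_out", "kwargs": {"moves": [{"translation": [-0.0065,0.025,0],"twist": [0,-1.0,0]},{"translation": [0,0.03,0],"twist": [0,0,0]},{"translation": [0,0.03,0],"twist": [0,0,0]},{"translation": [0,0.025,0],"twist": [0,0,0]},{"translation": [0,0.011,0],"twist": [0,0,0]}], "grip": 1}}

```text
time: 9.7
tcp_pos: [0.5863, -0.2641, 0.0563]
tool_rot: [-0.0, 0.708, -0.706, -0.003]
force: [-0.4, -0.4, -0.3]
width: 0.005
```

{"fn": "carry_out", "kwargs": {"moves": [{"translation": [0,0,0],"twist": [0,0,0]},{"translation": [0,0,0],"twist": [0,0,0]}]}}

```text
time: 9.87
tcp_pos: [0.5878, -0.266, 0.0604]
tool_rot: [-0.002, -0.707, 0.707, 0.001]
force: [0.1, -0.0, 0.7]
width: 0.005
```

```bash
python3 - <<'E'
from g import *
p,r,s=show(); print(s['width'])
save(snapshot('scene'),'scene11.png')
E
```

```text
t 9.87 tcp [ 0.5878 -0.266   0.0604] tip [ 0.5878 -0.266   0.0494] F [ 0.1 -0.   0.7]
[[-1.     0.001 -0.004]
 [ 0.004 -0.    -1.   ]
 [-0.001 -1.     0.   ]]
0.005483435214806082
```

View pics/scene11.png

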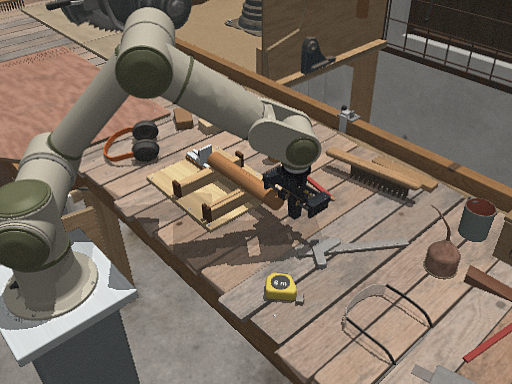

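The closed fingers stand just beyond the free end (scene: end at (270,200), fingers at (293,208)). Approaching slowly.

{"fn": "carry_out", "kwargs": {"moves": [{"translation": [0.0015,0,-0.01],"twist": [0,0.3,0]},{"translation": [0,0,-0.012],"twist": [0,0,0]},{"translation": [0,0,-0.008],"twist": [0,0,0]},{"translation": [0,0,-0.004],"twist": [0,0,0]},{"translation": [0,0,0],"twist": [0,0,0]}]}}

```text
time: 10.33
tcp_pos: [0.5863, -0.2312, 0.0597]
tool_rot: [-0.003, -0.707, 0.707, 0.003]
force: [-0.3, 0.1, 0.3]
width: 0.006
```

{"fn": "carry_out", "kwargs": {"moves": [{"translation": [0,0,-0.002],"twist": [0,0,0]},{"translation": [0,0,-0.002],"twist": [0,0,0]},{"translation": [0,0,-0.002],"twist": [0,0,0]},{"translation": [0,0,-0.002],"twist": [0,0,0]},{"translation": [0,0,0],"twist": [0,0,0]}]}}

```text
time: 10.75
tcp_pos: [0.5861, -0.2245, 0.0592]
tool_rot: [-0.004, -0.707, 0.707, 0.004]
force: [0.2, 0.6, 0.4]
width: 0.008
```

{"fn": "carry_out", "kwargs": {"moves": [{"translation": [0,0,-0.002],"twist": [0,0,0]},{"translation": [0,0,-0.002],"twist": [0,0,0]},{"translation": [0,0,-0.002],"twist": [0,0,0]},{"translation": [0,0,-0.002],"twist": [0,0,0]}]}}

```text
time: 11.08
tcp_pos: [0.5862, -0.2166, 0.0593]
tool_rot: [-0.004, -0.707, 0.707, 0.004]
force: [-0.6, -2.2, -0.5]
width: 0.006
```

{"fn": "carry_out", "kwargs": {"moves": [{"translation": [0,0,-0.002],"twist": [0,0,0]},{"translation": [0,0,-0.002],"twist": [0,0,0]},{"translation": [0,0,-0.002],"twist": [0,0,0]},{"translation": [0,0,-0.002],"twist": [0,0,0]},{"translation": [0,0,-0.002],"twist": [0,0,0]}]}}

```text
time: 11.5
tcp_pos: [0.5863, -0.2064, 0.0592]
tool_rot: [0.004, 0.707, -0.707, -0.004]
force: [-0.2, -2.1, -0.3]
width: 0.005
```

```bash
cat > e.py <<'E'
from m import *
from g import show
import sys
show(); s=snapshot('top'); save(s,sys.argv[1]+'.png'); save(snapshot('scene'),'scene_'+sys.argv[1]+'.png')
C=cloud(s);z=C[...,2]
# left end of bar, stop right edge: profile of top row
for v in (194,195,196,197):
    print(v,[(u,int(z[v,u]*1e3)) for u in range(168,190)])
print('bar left edge at u -> y:',[(u,onplane(s,[[u-.5,195.5]],.09)[0][1].round(4)) for u in range(172,188,2)])
im=s['img'][180:212,160:215]; cv2.imwrite('pics/c_'+sys.argv[1]+'.png',cv2.cvtColor(cv2.resize(im,None,fx=12,fy=12,interpolation=cv2.INTER_NEAREST),cv2.COLOR_RGB2BGR))
E
python3 e.py p1
```

```text
t 11.5 tcp [ 0.5863 -0.2064  0.0592] tip [ 0.5863 -0.2064  0.0482] F [-0.2 -2.1 -0.3]
[[-1.     0.    -0.011]
 [ 0.011  0.    -1.   ]
 [-0.    -1.    -0.   ]]
194 [(168, 68), (169, 65), (170, 68), (171, 95), (172, 92), (173, 82), (174, 67), (175, 51), (176, 42), (177, 26), (178, 26), (179, 92), (180, 91), (181, 88), (182, 84), (183, 85), (184, 90), (185, 92), (186, 87), (187, 87), (188, 88), (189, 85)]
195 [(168, 61), (169, 66), (170, 60), (171, 89), (172, 87), (173, 90), (174, 68), (175, 56), (176, 1509), (177, 33), (178, 24), (179, 91), (180, 85), (181, 87), (182, 90), (183, 90), (184, 91), (185, 87), (186, 91), (187, 89), (188, 92), (189, 99)]
196 [(168, 69), (169, 66), (170, 60), (171, 89), (172, 90), (173, 84), (174, 71), (175, 49), (176, 33), (177, 26), (178, 29), (179, 86), (180, 89), (181, 86), (182, 92), (183, 88), (184, 86), (185, 90), (186, 90), (187, 95), (188, 90), (189, 93)]
197 [(168, 61), (169, 66), (170, 67), (171, 94), (172, 91), (173, 85), (174, 69), (175, 56), (176, 41), (177, 28), (178, 26), (179, 87), (180, 91), (181, 91), (182, 91), (183, 90), (184, 88), (185, 88), (186, 90), (187, 89), (188, 87), (189, 91)]
bar left edge at u -> y: [(172, np.float64(0.1328)), (174, np.float64(0.1268)), (176, np.float64(0.1208)), (178, np.float64(0.1148)), (180, np.float64(0.1088)), (182, np.float64(0.1028)), (184, np.float64(0.0968)), (186, np.float64(0.0908))]
```

View pics/c_p1.png

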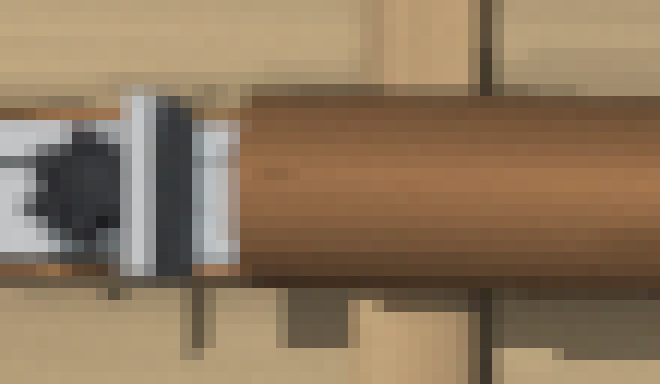

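The bar end is at column ~179.3 and the stop face at ~173.5, so about 16 mm remain.

{"fn": "carry_out", "kwargs": {"moves": [{"translation": [0,0,-0.002],"twist": [0,0,0]},{"translation": [0,0,-0.002],"twist": [0,0,0]},{"translation": [0,0,-0.002],"twist": [0,0,0]},{"translation": [0,0,-0.002],"twist": [0,0,0]},{"translation": [0,0,-0.002],"twist": [0,0,0]}]}}

```text
time: 12.02
tcp_pos: [0.5864, -0.1964, 0.0592]
tool_rot: [-0.004, -0.707, 0.707, 0.004]
force: [-0.6, -2.5, -0.5]
width: 0.005
```

{"fn": "carry_out", "kwargs": {"moves": [{"translation": [0,0,-0.001],"twist": [0,0,0]},{"translation": [0,0,-0.001],"twist": [0,0,0]},{"translation": [0,0,0],"twist": [0,0,0]}]}}

```text
time: 12.27
tcp_pos: [0.5864, -0.1943, 0.0592]
tool_rot: [0.004, 0.707, -0.707, -0.004]
force: [0.5, -0.9, -0.0]
width: 0.002
```

{"fn": "carry_out", "kwargs": {"moves": [{"translation": [0,0,-0.001],"twist": [0,0,0]},{"translation": [0,0,-0.001],"twist": [0,0,0]}]}}

```text
time: 12.43
tcp_pos: [0.5864, -0.1926, 0.0592]
tool_rot: [-0.004, -0.707, 0.707, 0.004]
force: [-0.7, -2.8, -0.7]
width: 0.009
```

{"fn": "carry_out", "kwargs": {"moves": [{"translation": [0,0,-0.001],"twist": [0,0,0]},{"translation": [0,0,0],"twist": [0,0,0]}]}}

```text
time: 12.6
tcp_pos: [0.5865, -0.1914, 0.0592]
tool_rot: [0.004, 0.707, -0.707, -0.004]
force: [-0.2, -1.4, -0.8]
width: 0.007
```

{"fn": "carry_out", "kwargs": {"moves": [{"translation": [0,0,-0.001],"twist": [0,0,0]},{"translation": [0,0,0],"twist": [0,0,0]}]}}

```text
time: 12.77
tcp_pos: [0.5864, -0.1904, 0.0592]
tool_rot: [0.004, 0.707, -0.707, -0.004]
force: [0.5, -1.7, -0.1]
width: 0.008
```

{"fn": "carry_out", "kwargs": {"moves": [{"translation": [0,0,-0.001],"twist": [0,0,0]},{"translation": [0,0,0],"twist": [0,0,0]}]}}

```text
time: 12.93
tcp_pos: [0.5865, -0.1894, 0.0592]
tool_rot: [0.004, 0.707, -0.707, -0.004]
force: [0.1, -1.6, 0.3]
width: 0.004
```

{"fn": "carry_out", "kwargs": {"moves": [{"translation": [0,0,-0.001],"twist": [0,0,0]},{"translation": [0,0,0],"twist": [0,0,0]}]}}

```text
time: 13.1
tcp_pos: [0.5865, -0.1885, 0.0592]
tool_rot: [0.004, 0.707, -0.707, -0.004]
force: [-0.1, -2.0, 0.1]
width: 0.006
```

{"fn": "carry_out", "kwargs": {"moves": [{"translation": [0,0,-0.001],"twist": [0,0,0]},{"translation": [0,0,0],"twist": [0,0,0]}]}}

```text
time: 13.27
tcp_pos: [0.5865, -0.1877, 0.0593]
tool_rot: [-0.004, -0.707, 0.707, 0.004]
force: [0.8, -3.3, 0.2]
width: 0.002
```

```bash
python3 e.py p2
```

```text
t 13.27 tcp [ 0.5865 -0.1877  0.0593] tip [ 0.5865 -0.1877  0.0483] F [ 0.8 -3.3  0.2]
[[-1.    0.   -0.01]
 [ 0.01 -0.   -1.  ]
 [-0.   -1.    0.  ]]
194 [(168, 64), (169, 71), (170, 58), (171, 88), (172, 90), (173, 88), (174, 87), (175, 87), (176, 87), (177, 97), (178, 92), (179, 91), (180, 89), (181, 84), (182, 92), (183, 93), (184, 90), (185, 90), (186, 94), (187, 89), (188, 87), (189, 89)]
195 [(168, 60), (169, 61), (170, 66), (171, 89), (172, 96), (173, 92), (174, 92), (175, 91), (176, 84), (177, 94), (178, 85), (179, 92), (180, 86), (181, 90), (182, 92), (183, 83), (184, 88), (185, 90), (186, 89), (187, 86), (188, 94), (189, 91)]
196 [(168, 61), (169, 65), (170, 62), (171, 86), (172, 86), (173, 84), (174, 91), (175, 89), (176, 95), (177, 88), (178, 87), (179, 90), (180, 96), (181, 86), (182, 83), (183, 88), (184, 90), (185, 91), (186, 91), (187, 91), (188, 90), (189, 89)]
197 [(168, 64), (169, 65), (170, 59), (171, 97), (172, 86), (173, 88), (174, 92), (175, 87), (176, 87), (177, 90), (178, 93), (179, 90), (180, 92), (181, 92), (182, 87), (183, 86), (184, 87), (185, 86), (186, 88), (187, 85), (188, 88), (189, 87)]
bar left edge at u -> y: [(172, np.float64(0.1328)), (174, np.float64(0.1268)), (176, np.float64(0.1208)), (178, np.float64(0.1148)), (180, np.float64(0.1088)), (182, np.float64(0.1028)), (184, np.float64(0.0968)), (186, np.float64(0.0908))]
```

View pics/c_p2.png

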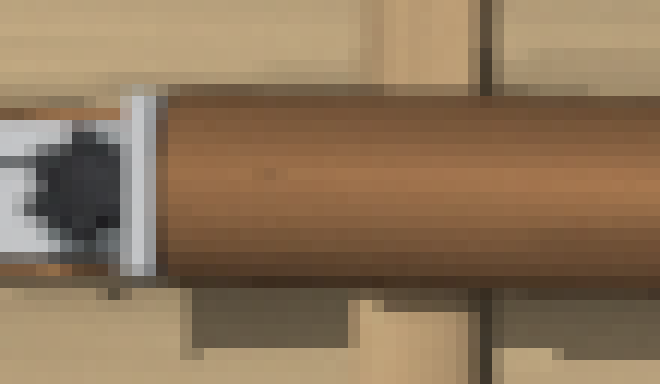

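The bar end now meets the stop plate (no gap at column ~173.5) and force is starting to rise. I'll confirm with a little more push.

{"fn": "carry_out", "kwargs": {"moves": [{"translation": [0,0,-0.001],"twist": [0,0,0]},{"translation": [0,0,0],"twist": [0,0,0]}]}}

```text
time: 13.53
tcp_pos: [0.5866, -0.1876, 0.0594]
tool_rot: [-0.004, -0.706, 0.708, 0.004]
force: [-0.1, -9.1, -1.4]
width: 0.004
```

{"fn": "carry_out", "kwargs": {"moves": [{"translation": [0,0,-0.001],"twist": [0,0,0]},{"translation": [0,0,0],"twist": [0,0,0]}]}}

```text
time: 13.7
tcp_pos: [0.5867, -0.1875, 0.0596]
tool_rot: [-0.004, -0.706, 0.708, 0.003]
force: [-0.2, -13.7, -1.7]
width: 0.005
```

Firm contact: 14 N with no further motion. Backing off and clearing the hand.

{"fn": "carry_out", "kwargs": {"moves": [{"translation": [0,0,0.003],"twist": [0,0,0]},{"translation": [0,0,0.01],"twist": [0,0,0]},{"translation": [0,0,0.03],"twist": [0,0,0]},{"translation": [0,0,0.03],"twist": [0,0,0]},{"translation": [0,-0.03,0],"twist": [0,0,0]}]}}

```text
time: 14.12
tcp_pos: [0.583, -0.2617, 0.0841]
tool_rot: [0.002, 0.709, -0.705, -0.008]
force: [-0.7, 0.0, -0.7]
width: 0.008
```

{"fn": "carry_out", "kwargs": {"moves": [{"translation": [0,-0.035,0.01],"twist": [0,0,0]},{"translation": [0,-0.035,0.03],"twist": [0,0,0]},{"translation": [0,-0.03,0.03],"twist": [0,0,0]},{"translation": [0,0,0.035],"twist": [0,0,0]},{"translation": [0,0,0.03],"twist": [0,0,0]}]}}

```text
time: 14.53
tcp_pos: [0.5844, -0.3923, 0.1878]
tool_rot: [-0.005, -0.706, 0.708, 0.003]
force: [0.4, -0.4, -0.5]
width: 0.003
```

{"fn": "carry_out", "kwargs": {"moves": [{"translation": [0.02,0,0.01],"twist": [0,0,0]},{"translation": [0.03,0,0],"twist": [0,0,0]},{"translation": [0.03,0,0],"twist": [0,0,0]},{"translation": [0,0,0],"twist": [0,0,0]},{"translation": [0,0,0],"twist": [0,0,0]}]}}

```text
time: 14.95
tcp_pos: [0.5034, -0.3996, 0.1856]
tool_rot: [0.004, 0.707, -0.707, -0.004]
force: [1.1, -0.4, -0.3]
width: 0.006
```

```bash
python3 e.py p3 | head -8; python3 - <<'E'
from m import *
import pickle
s=snapshot('top'); a=pickle.load(open('top0.pkl','rb'))
C=cloud(s);z=C[...,2]; uv=[];T=[]
for u in range(174,290):
    v=np.where((z[:,u]>.062)&(z[:,u]<.1)&(C[:,u,0]>.555)&(C[:,u,0]<.62))[0]
    if 13<=len(v)<=19: uv.append([u,v.mean()]); T.append(z[v[len(v)//2-1:len(v)//2+2],u].mean())
P=onplane(s,uv,.065); c,d=line(P[:,:2]); d*=np.sign(d[1])
f=lambda y:round(float(c[0]+d[0]/d[1]*(y-c[1])),4)
print(uv[0],uv[-1],'slope',d[0]/d[1],f(.125),f(-.02),f(-.17),'topz',np.median(T[:15]),np.median(T[-15:]))
print('right end',onplane(s,[[uv[-1][0]+.5,uv[-1][1]]],.09))
k=lambda C:(C[...,2]>.08)&(C[...,2]<.1)&(C[...,0]>.56)&(C[...,0]<.62)&(C[...,1]>.1285)&(C[...,1]<.16); A=cloud(a)
print('stop',C[k(C)].mean(0),A[k(A)].mean(0))
D=np.abs(s['img'].astype(int)-a['img']).max(2)>40
for n,(u,v) in dict(cut=(206,125),pencil=(270,134),tape=(347,257),square=(345,195)).items(): print(n,D[v-14:v+15,u-20:u+20].sum())
E
```

```text
t 14.95 tcp [ 0.5034 -0.3996  0.1856] tip [ 0.5034 -0.3996  0.1746] F [ 1.1 -0.4 -0.3]
[[-1.     0.    -0.012]
 [ 0.012  0.001 -1.   ]
 [-0.    -1.    -0.001]]
194 [(168, 62), (169, 61), (170, 65), (171, 91), (172, 90), (173, 97), (174, 89), (175, 88), (176, 92), (177, 86), (178, 90), (179, 92), (180, 86), (181, 88), (182, 92), (183, 91), (184, 90), (185, 93), (186, 85), (187, 92), (188, 89), (189, 88)]
195 [(168, 58), (169, 63), (170, 63), (171, 93), (172, 88), (173, 88), (174, 89), (175, 91), (176, 90), (177, 87), (178, 90), (179, 91), (180, 90), (181, 88), (182, 90), (183, 91), (184, 85), (185, 89), (186, 89), (187, 88), (188, 90), (189, 86)]
196 [(168, 66), (169, 59), (170, 60), (171, 92), (172, 92), (173, 86), (174, 88), (175, 87), (176, 88), (177, 90), (178, 89), (179, 92), (180, 89), (181, 86), (182, 91), (183, 87), (184, 86), (185, 85), (186, 92), (187, 88), (188, 87), (189, 86)]
197 [(168, 59), (169, 68), (170, 68), (171, 85), (172, 87), (173, 86), (174, 92), (175, 89), (176, 86), (177, 83), (178, 90), (179, 86), (180, 86), (181, 86), (182, 83), (183, 87), (184, 84), (185, 85), (186, 85), (187, 90), (188, 93), (189, 92)]
[174, np.float64(195.0)] [272, np.float64(197.0)] slope 0.012505067 0.5901 0.5883 0.5864 topz 0.08956883547853504 0.08915284614152807
right end [[ 0.58551555 -0.16856094  0.09      ]]
stop [0.59049154 0.13197389 0.08831334] [0.58968763 0.13183089 0.08899197]
cut 0
pencil 0
tape 572
square 102
```

View pics/p3.png

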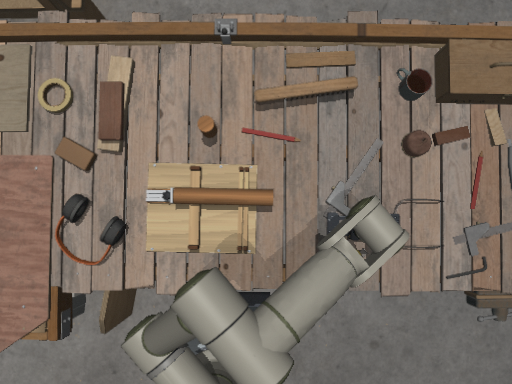

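View pics/c_p3.png

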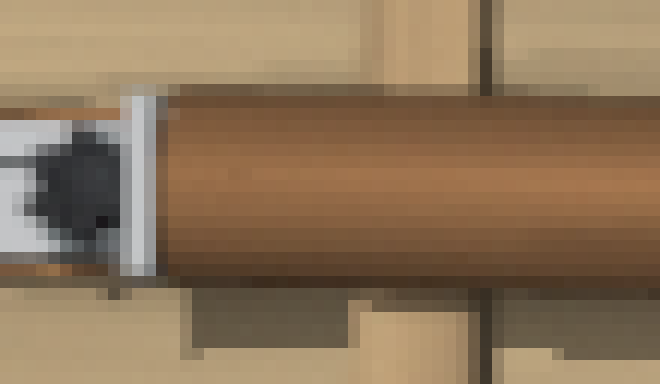

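The bar butts the stop, which has not moved (0.1318 → 0.1320), and it is seated along its whole length. The pixel changes at the tape and square come from the arm covering them in this view; the hand stayed well above both. Handing in.

```bash
python3 -c "
from plant import *
print(close_job())"
```

```text
the job is handed in; nothing more can be done
None
```

View pics/scene_p3.png

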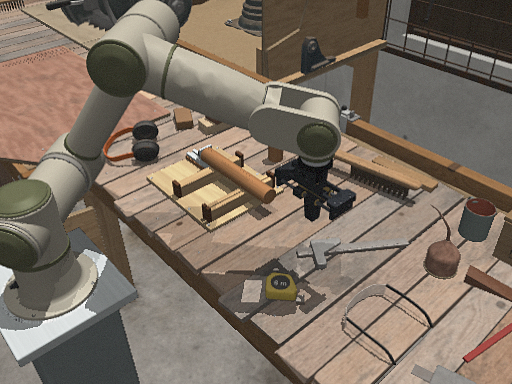

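The job is handed in at about 15 s of the 58 s allowed, and my last checks showed nothing wrong. The hand-in reports no verdict, so these rest on my own measurements.

I rolled the bar with both open fingertips on its top, in three short strokes at about 7–14 N, until it dropped into both notches. I then pushed its free end with the closed fingers until it met the stop, pressing up to about 14 N with no further movement, and took the hand clear.

- **Bar seated:** its axis lies along the notch line to within my measurement error. Its top is at about 0.0896 m (left) and 0.0892 m (right), against 0.090 m for a seated bar.
- **Bar against the stop:** no gap is visible at the stop face. The camera resolves about 3 mm per pixel, so the force reading is the firmer evidence.
- **Stop not shifted:** its face measures y = 0.1320 m, against 0.1318 m at the start.
- **Tools and cut length:** the cut length and pencil show no change in the top view. The arm hid the tape and part of the square there, so my picture comparison flagged changes at both. In the side view, taken just before handing in, both still sit in their original places.

Two things went differently from planned. Turning the hand did not straighten the bar's small initial skew; it straightened by itself on dropping into the notches. My short-segment estimates of that skew were only good to about 0.01 rad.

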